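# Turn the rest carousel and take the round-headed rest

### The job

On the welding table, turn the carousel of workpiece rests (it has a bar handle in the middle) until the tall rest with the large flat round head stands at the opening in the wire guard. Then lift it out of its pocket there and set it down gently, upright and about in the middle of the empty square tray, and let go.

Things in the scene. Friction and masses are not known exactly. Their poses are not given: they have to be found in the camera images.
- rest (a point): Wanted rest, plain steel, 88 mm tall, 0.3-0.5 kg: foot 46 mm across, 10 high; stem 22 across; flat round head 44 across, the top 26 mm. Other rests: square block, V block, cone, or small round head on a short stem. Point: on its axis, half-way up (44 mm above its underside); z along the axis. Loose in a pocket 52 mm wide, 10 deep, 110 mm from the carousel's axis; underside 28 mm above the table.
- stand: Fixed stand of the carousel. Origin on the vertical turning axis at table height; -x points out through the middle of the opening in the wire guard, robot's side; a rest is at the opening when on this -x line, 110 mm out. Guard: a 6 mm bar ring of radius 122 mm over the pockets, top 133 mm above the table, open within 42 degrees of -x; posts at radius 160. Six pockets, 60 degrees apart.
- handle (a point): Black bar handle in the middle of the turning plate: 64 mm long, 14 thick, 30 high. Point: the bar's centre, on the turning axis, 165 mm above the table; x along the bar, y across it, z up. Plate and all rests turn with it, angle for angle, either way, against light friction (0.06 Nm), and stay where left. The wanted rest starts 40 to 80 degrees to either side of the opening.
- tray: Empty square tray of dark sheet steel, fixed to the table, 110 x 110 mm outside, walls 3 mm thick and 20 high, floor 3 thick. Origin: centre of its underside, at table height; x and y along its sides, z up. An equal tray beside it, holding nuts and bolts, is not meant.
There are look-alikes about, which are no part of the job. What is shaped like the part that bears rest but pink or yellow is not meant.

How it is judged:
On the way, in this order (a step that is already met when the one before it is completed fails the run):
1. the wanted rest, standing in its pocket, has been brought to the middle of the guard's opening (within 20 mm sideways) (y of rest in the frame of stand between -0.02 and 0.02 m and x of rest in the frame of stand between -0.13 and -0.09 m and z of rest in the frame of stand below 0.08 m and angle between rest's own z axis and vertical below 0.17 rad), for 0.2 s.
2. the wanted rest has been lifted clear of its pocket at the opening (z of rest in the frame of stand above 0.09 m and x of rest in the frame of stand below -0.07 m and horizontal distance between rest and stand below 0.16 m), for 0.05 s.
At the end, for the whole second after the job is handed in: the wanted rest stands upright (within 10 degrees) on the floor of the empty tray, its axis within 20 mm of the tray's middle along each side of the tray, at rest and released (x of rest in the frame of tray between -0.02 and 0.02 m and y of rest in the frame of tray between -0.02 and 0.02 m and z of rest in the frame of tray between 0.04 and 0.053 m and angle between rest's own z axis and vertical below 0.17 rad and linear speed of disc_rest below 0.02 m/s); the robot touches nothing.
It fails at once if the wanted rest is dropped (falls freely at more than 0.6 m/s, as from 20 mm up) (linear speed of disc_rest above 0.6 m/s and contact force between disc_rest and the fingers below 0.1 N).
It also fails if it takes over 58 s, if anything falls off the work surface, if the arm or the gripper's body presses on something with over 40 N, if the wrist force passes 120 N, or if a joint passes its speed limit or range.

### The arm

A 6-joint arm with a two-finger parallel gripper is mounted at the origin on the work surface. World frame = base frame: x ahead of the robot, y to its left, z up, the work surface at z = 0. Lengths are in m, angles in rad, forces in N, time in s.
With the tool pointing down it reaches from about 0.35 to 0.775 m from the base axis. Payload 5.5 kg.
Tool frame: the origin (TCP) lies at the very end of the fingers, on their centre line; the grasp point (between the pads) lies env.hold_point_z behind it (env.hold_point_z is the distance from the TCP to the grasp point, in m); z points along the fingers, y is the line along which they close (so a half turn about z gives the same grasp; the last joint's range is limited). The gripper opens to 85 mm and grips with 20 to 120 N. Pads are 22 mm wide; open, the fingers measure 114 mm over their backs; the gripper's body (76 mm by 85 mm) begins 54 mm behind the grasp point. The pads swing forward as they close: fully open they stand 13 mm farther back than shut.
Start: joints at [1.179, 0.313, 0.046, 1.304, 0, 1.431], TCP at [0.143, 0.557, 0.231] pointing down, gripper open.
Joint ranges: [-2.76, 2.76], [-0.86, 1.69], [-1.03, 1.26], [-2.2, 2.34], [-1.47, 1.5], [-3.14, 3.14]. Speed limits (rad/s): [2.57, 2.57, 3.14, 3.14, 3.14, 3.14].

### API

Orientations are given as a unit quaternion [w, x, y, z].
In Python, from workcell import env gives the robot as it stands.
- The arm moves only by the tool carry_out, never from a script. Its argument "steps" is a list of rows, each a list of 3 entries, a list of its own where there are three numbers: the turn, a rotation vector about the tool's x, y, z in degrees, then the shift along the tool's x, y, z in cm, then the closure in counts, from 0 (fully open) to 255 (shut). A call has exactly 8 rows; each row is the pose to reach, as a shift and turn from the pose commanded when the call began, along the tool's axes at that moment; what a row does not reach only later rows make up. A row lasts 1/8 s, in which the tool goes at most 62.5 mm and 10.7 degrees, less where a joint would pass 70% of its speed; a pose out of reach is approached as far as the arm can. A call with a gripper value outside its range is refused whole. The fingers move at their own pace and stop on an object; "force" is the grip in N (left out, the last holds). Time passes only in rows, so rows that repeat a pose let the fingers close, or fill a call up. It gives the time, the measured TCP pose, the force, the opening and the grip force at its end, in the units of the state.
- env.get_state(): the state, without advancing time (a new reading comes with each control period).
- env.read_camera(name): name is "side" or "top"; returns (picture, depth): 480x640x3 uint8, red, green, blue; 480x640 float32, m along the optical axis (not along the pixel's ray), 0 where there is no reading.
- env.get_calibration(name): a dict with "fx", "fy", "cx", "cy" (pixels), "origin" and "orientation" of the camera in the world. Camera axes: x right, y up, looking along -z (the intrinsics and any distortion apply to the point x, -y, -z); pixel columns grow to the right and rows downward; lengths in m; the calibration is good to about 2 mm. A picture is of the moment at which its call begins. get_calibration takes no time and is no camera call.
- env.hand_in(): hands the job in; it is judged then, once.
The state is a dict: "clock": time; "joint_pos": joint angles; "qvel": joint speeds; "tau": joint torques, N m; "tcp_pos": TCP position; "orientation": TCP orientation; "wrist_force": force on the tool from outside, world axes, zero at the start; "ft_torque": the same for the moment, N m; "finger_gap": finger opening in m; "grip_force": force on a finger pad.
Only numpy, scipy, OpenCV 4.12 (cv2) and the standard library are available. Lean on these libraries where they do the work, as an engineer would, in place of code of your own. Each camera call takes 0.05 s, during which the arm holds its last target. There are 200 camera calls.

## Working session

There is one attempt and no reset: what is moved stays moved. The work goes in short steps, Python scripts to look and compute and a tool call to move; the robot and the scene stay as the last step left them, time stands still between calls to the robot, and variables do not carry over. Pictures are saved under pics/ and viewed, at most 10 in all, crops included, and the job is handed in when it is done.

Besides the shell and the picture viewer there is one more tool, called after "Call:" as a command line: name --argument value ..., lists and objects as JSON in quotes. carry_out: Moves the arm, as the interface text tells. Its arguments: {"type":"object","properties":{"steps":{"type":"array","items":{"type":"array"}},"force":{"type":"number"}},"required":["steps"]}

```bash
mkdir -p pics; ls; cat > h.py <<'E'
from workcell import env
import numpy as np, cv2
from scipy.spatial.transform import Rotation as R
def cal(n):
    c=env.get_calibration(n); q=c["orientation"]
    return c,R.from_quat([q[1],q[2],q[3],q[0]]).as_matrix(),np.array(c["origin"])
def snap(n,tag):
    p,d=env.read_camera(n); cv2.imwrite(f"pics/{tag}.png",p[:,:,::-1]); np.save(f"pics/{tag}.npy",d); return p,d
def ray(n,u,v):
    c,M,o=cal(n); return o,M@np.array([(u-c["cx"])/c["fx"],-(v-c["cy"])/c["fy"],-1])
def atz(n,u,v,z):
    o,r=ray(n,u,v); return o+r*(z-o[2])/r[2]
def atd(n,d,u,v):
    o,r=ray(n,u,v); return o+r*d[int(v),int(u)]
def cloud(n,d):
    c,M,o=cal(n); v,u=np.mgrid[:480,:640]
    P=np.stack([(u-c["cx"])/c["fx"]*d,-(v-c["cy"])/c["fy"]*d,-d],-1)
    return P@M.T+o
def tool():
    s=env.get_state(); q=s["orientation"]; return np.array(s["tcp_pos"]),R.from_quat([q[1],q[2],q[3],q[0]])
E
python3 - <<'E'
from h import *
for n in("top","side"):
    snap(n,n+"0"); print(env.get_calibration(n))
s=env.get_state(); print(s["clock"],s["tcp_pos"],s["orientation"],s["finger_gap"],env.hold_point_z)
print(tool()[1].as_matrix().round(3))
E
```

```text
pics
{'fx': 496.87386329137183, 'fy': 496.87386329137183, 'cx': 323.4452238005973, 'cy': 243.01735037691253, 'origin': array([ 0.39595133, -0.01194369,  1.23309101]), 'orientation': array([ 0.71260096,  0.01409033, -0.01866422, -0.70117971])}
{'fx': 539.966780531026, 'fy': 539.966780531026, 'cx': 327.1148533515666, 'cy': 242.81515834630142, 'origin': array([ 0.02167235, -0.6577568 ,  0.82407491]), 'orientation': array([ 0.8676482 ,  0.38707631, -0.11667558, -0.28938787])}
0.1 [0.14311809 0.55645137 0.23049426] [-2.02126654e-04  1.25578271e-01  9.92083389e-01 -7.78158095e-04] 0.08525690573175529 0.0187
[[-0.968  0.249 -0.001]
 [ 0.249  0.968 -0.001]
 [ 0.    -0.002 -1.   ]]
```

View pics/top0.png

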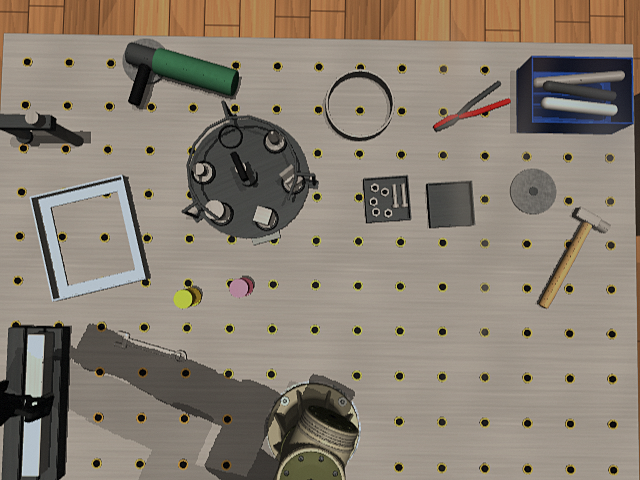

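View pics/side0.png

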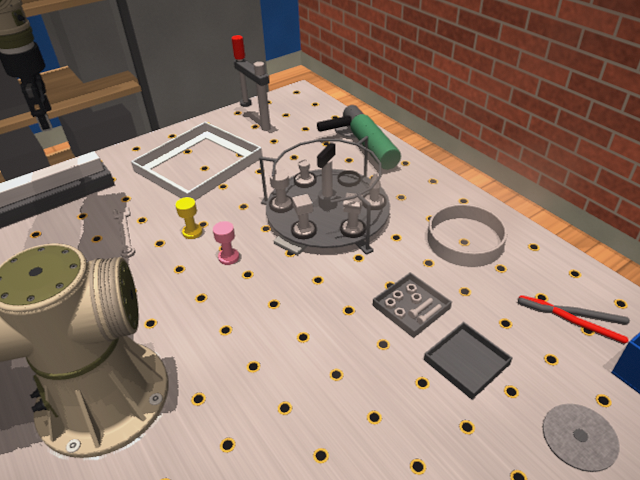

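Top view: the carousel is near (247,177), the pink (241,287) and yellow (184,298) look-alikes stand apart, the nut tray is at (387,199) and the empty tray at (450,204). Candidates for the wanted rest are (203,172), (216,212), (264,216), (290,180) and (275,142). I'll check them in one enlarged crop.

```bash
python3 - <<'E'
from h import *
a=cv2.imread("pics/top0.png")[95:255,170:325]; b=cv2.imread("pics/side0.png")[130:260,250:400]
A=cv2.resize(a,(400*155//160,400),interpolation=2);B=cv2.resize(b,(400,400*130//150),interpolation=2)
c=np.zeros((400,800,3),np.uint8);c[:,:A.shape[1]]=A;c[:B.shape[0],400:]=B
cv2.imwrite("pics/crop0.png",c)
d=np.load("pics/top0.npy")
for u,v in[(203,172),(216,212),(264,216),(290,180),(275,142),(231,135),(245,175),(237,155),(247,178),(450,204),(387,199)]:print(u,v,atd("top",d,u,v).round(3))
E
```

```text
203 172 [0.611 0.265 0.08 ]
216 212 [0.514 0.225 0.115]
264 216 [0.507 0.116 0.116]
290 180 [0.592 0.06  0.098]
275 142 [0.685 0.098 0.079]
231 135 [0.713 0.211 0.028]
245 175 [0.588 0.152 0.175]
237 155 [0.632 0.171 0.173]
247 178 [0.582 0.148 0.172]
450 204 [ 0.556 -0.334 -0.001]
387 199 [ 0.565 -0.176  0.002]
```

View pics/crop0.png

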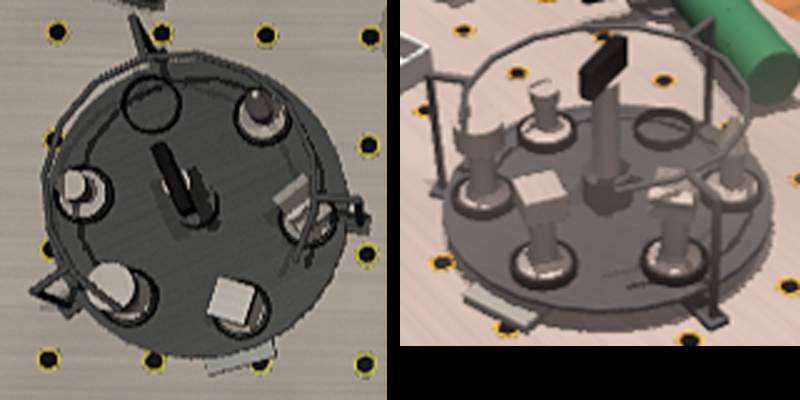

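The wanted rest has the round flat head at top-view pixel (215,210), with its top measured at 0.115 m against an expected 0.116. The others are a square block (264,216), a V block (290,180), a cone (275,142) and a small head (203,172). Next I'll measure the geometry.

```bash
cat > m.py <<'E'
from h import *
from scipy.optimize import least_squares
def circ(p):
    f=least_squares(lambda q:np.hypot(*(p-q[:2]).T)-q[2],[*p.mean(0),.1],loss="soft_l1",f_scale=.003); return f.x
def bar(d,n="top"):
    P=cloud(n,d).reshape(-1,3); P=P[(d.ravel()>0)]
    m=(P[:,2]>.165)&(P[:,2]<.19)&(np.hypot(P[:,0]-.60,P[:,1]-.155)<.06); p=P[m][:,:2].astype(np.float32)
    return cv2.minAreaRect(p),np.median(P[m][:,2]),m.sum()
def head(d,c,n="top",r=.04):
    P=cloud(n,d).reshape(-1,3); P=P[d.ravel()>0]
    m=(abs(P[:,2]-.116)<.005)&(np.hypot(*(P[:,:2]-c).T)<r); p=P[m][:,:2]
    return cv2.minEnclosingCircle(p.astype(np.float32)),p.mean(0),m.sum()
E
python3 - <<'E'
from m import *
d=np.load("pics/top0.npy");P=cloud("top",d)
print(bar(d)); print(head(d,[.512,.225])); print("sq",head(d,[.507,.116]))
Q=P.reshape(-1,3);Q=Q[d.ravel()>0]
m=(Q[:,2]>.125)&(Q[:,2]<.138)&(np.hypot(Q[:,0]-.6,Q[:,1]-.155)<.14)
p=Q[m];x=circ(p[:,:2]);print("ring",x,m.sum())
a=np.degrees(np.arctan2(p[:,1]-x[1],p[:,0]-x[0]))%360
a=np.sort(a);g=np.diff(a);i=g.argsort()[-3:];print([(a[j],a[j+1]) for j in i])
m=(abs(Q[:,2]-.028)<.012)&(np.hypot(Q[:,0]-.6,Q[:,1]-.155)<.17)
h=cv2.convexHull(Q[m][:,:2].astype(np.float32))[:,0];print("plate",circ(h))
for u,v in[(266.6,237),(189,210),(314,181),(228,107)]:
    print(u,v,atd("top",d,u,v).round(3))
# tray walls
im=cv2.imread("pics/top0.png");g=im.max(2)
k=((g<95)*255).astype(np.uint8)[170:240,415:485]
n,l,st,ce=cv2.connectedComponentsWithStats(k);j=1+st[1:,4].argmax()
r=cv2.minAreaRect(np.argwhere(l==j)[:,::-1].astype(np.float32));print(r)
for z in(0,.02):print("tray",atz("top",r[0][0]+415,r[0][1]+170,z))
m=(abs(Q[:,2]-.018)<.009)&(np.hypot(Q[:,0]-.55,Q[:,1]+.33)<.09);print(m.sum(),cv2.minAreaRect(Q[m][:,:2].astype(np.float32)))
E
```

```text
(((0.6069180369377136, 0.16630123555660248), (0.06426555663347244, 0.014208500273525715), 24.795352935791016), np.float64(0.17814448367172475), np.int64(205))
(((0.5190474987030029, 0.23041309416294098), 0.022215165197849274), array([0.52036535, 0.22848963]), np.int64(244))
sq (((0.5090243816375732, 0.1203630343079567), 0.02368014305830002), array([0.5082696 , 0.12058222]), np.int64(248))
ring [0.60684559 0.16604396 0.1206897 ] 792
[(np.float64(319.3884106041603), np.float64(320.66585477001405)), (np.float64(352.54084668224453), np.float64(353.88368815468925)), (np.float64(155.88836151775757), np.float64(237.5343201763281))]
plate [0.6073352  0.16733618 0.14816229]
266.6 237 [0.465 0.121 0.008]
189 210 [ 0.53   0.317 -0.005]
314 181 [0.595 0.006 0.072]
228 107 [ 0.792  0.226 -0.003]
((34.86283874511719, 33.94247817993164), (44.70077133178711, 46.2972297668457), 86.18592071533203)
tray [ 0.55602761 -0.33364065  0.        ]
tray [ 0.55343127 -0.32842292  0.02      ]
345 ((0.5534617304801941, -0.3316577672958374), (0.11091402173042297, 0.11268096417188644), 4.230636119842529)
```

Call:
carry_out --steps '[[[0,0,-3],[-3,-1.4,-0.3],0],[[0,0,-7],[-8,-3.8,-0.6],0],[[0,0,-12],[-13.5,-6.5,-1],0],[[0,0,-17],[-19,-9.1,-1],0],[[0,0,-22],[-24.5,-11.8,-1],0],[[0,0,-27],[-30,-14.4,-1],0],[[0,0,-31],[-35.5,-17,-1],0],[[0,0,-35],[-41,-19.7,-1],0]]' --force 40

```text
clock: 1.1
tcp_pos: [0.4924, 0.2624, 0.241]
orientation: [-0.0, -0.18, 0.984, 0.0]
wrist_force: [0.8, 0.2, -0.2]
finger_gap: 0.0853
grip_force: 0.0
```

```bash
cat > go.py <<'E'
from h import *
import sys
# target x y z, tool-y yaw deg -> shift (cm) and turn
def goto(x,y,z,yaw=None):
    p,r=tool(); M=r.as_matrix(); s=M.T@(np.array([x,y,z])-p)*100
    cy=np.degrees(np.arctan2(M[1,1],M[0,1]))
    st=env.get_state(); print("clock",st["clock"],"tcp",p.round(4),"yaw",cy.round(1),"gap",st["finger_gap"],"F",np.round(st["wrist_force"],1),"tilt z",M[:,2].round(3))
    if yaw is not None:
        dy=(yaw-cy+90)%180-90; print("turn tool z",-dy.round(1))
    print("shift cm",s.round(2))
if __name__=="__main__": goto(*map(float,sys.argv[1:]))
E
python3 go.py .607 .1665 .24 115
```

```text
clock 1.1 tcp [0.4924 0.2624 0.241 ] yaw 110.7 gap 0.08532808704357037 F [ 0.8  0.2 -0.2] tilt z [-0.  0. -1.]
turn tool z -4.3
shift cm [ -7.33 -13.03   0.09]
```

Call:
carry_out --steps '[[[0,0,-2],[-2.5,-4.4,0],0],[[0,0,-4.3],[-5,-8.9,0],0],[[0,0,-4.3],[-6.8,-12.1,0.1],0],[[0,0,-4.3],[-7.3,-13,0.1],0],[[0,0,-4.3],[-7.3,-13,1],0],[[0,0,-4.3],[-7.3,-13,2],0],[[0,0,-4.3],[-7.3,-13,2],0],[[0,0,-4.3],[-7.3,-13,2],0]]'

```text
clock: 2.1
tcp_pos: [0.6047, 0.1687, 0.2215]
orientation: [0.0, -0.216, 0.976, 0.0]
wrist_force: [-0.8, 0.3, 0.3]
finger_gap: 0.0851
grip_force: 0.0
```

```bash
python3 go.py .607 .1665 .15 115; python3 - <<'E'
from h import *
a,_=snap("top","t1"); b,_=snap("side","s1")
A=cv2.resize(a[95:255,170:325],(387,400));B=cv2.resize(b[110:260,240:400],(400,375))
c=np.zeros((400,800,3),np.uint8);c[:,:387]=A;c[:375,400:]=B
cv2.imwrite("pics/crop1.png",c[:,:,::-1])
E
```

```text
clock 2.1 tcp [0.6047 0.1687 0.2215] yaw 114.9 gap 0.085126281430052 F [-0.8  0.3  0.3] tilt z [ 0.  0. -1.]
turn tool z -0.1
shift cm [-0.12 -0.3   7.15]
```

View pics/crop1.png

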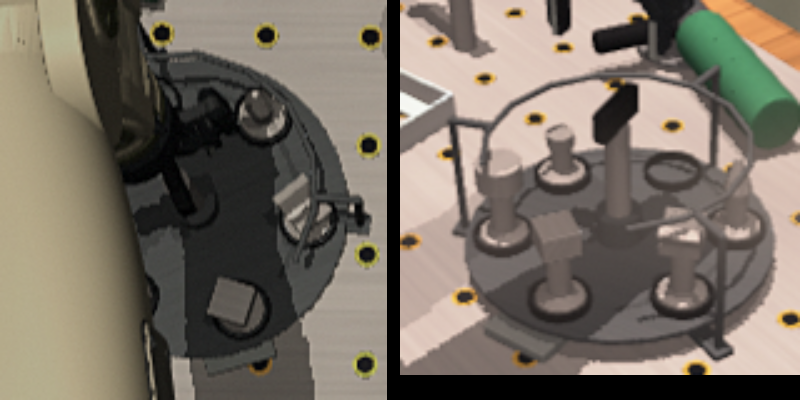

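The gripper hovers centred over the bar, with its fingers either side at crop (560,15) and (660,20). I'll descend and close.

Call:
carry_out --steps '[[[0,0,0],[-0.1,-0.2,1],0],[[0,0,0],[-0.1,-0.3,2.5],0],[[0,0,0],[-0.1,-0.3,4.5],0],[[0,0,0],[-0.1,-0.3,6],0],[[0,0,0],[-0.1,-0.3,7],0],[[0,0,0],[-0.1,-0.3,7.1],60],[[0,0,0],[-0.1,-0.3,7.1],140],[[0,0,0],[-0.1,-0.3,7.1],255]]' --force 30

```text
clock: 3.2
tcp_pos: [0.608, 0.1657, 0.1511]
orientation: [0.001, -0.215, 0.977, -0.0]
wrist_force: [-0.1, 0.4, -0.3]
finger_gap: 0.032
grip_force: 0.0
```

Call:
carry_out --steps '[[[0,0,0],[0,0,0],255],[[0,0,0],[0,0,0],255],[[0,0,0],[0,0,0],255],[[0,0,0],[0,0,0],255],[[0,0,0],[0,0,0],255],[[0,0,0],[0,0,0],255],[[0,0,0],[0,0,0],255],[[0,0,0],[0,0,0],255]]' --force 30

```text
clock: 4.2
tcp_pos: [0.6077, 0.1662, 0.1513]
orientation: [0.001, -0.216, 0.976, 0.0]
wrist_force: [-2.2, 1.9, 5.2]
finger_gap: 0.0204
grip_force: 29.6
```

```bash
python3 go.py .607 .1665 .15 168
```

```text
clock 4.2 tcp [0.6077 0.1662 0.1513] yaw 114.9 gap 0.020431368510850083 F [-2.2  1.9  5.2] tilt z [ 0.001  0.001 -1.   ]
turn tool z -53.1
shift cm [0.06 0.06 0.13]
```

The gap reads 20 mm against a 14 mm bar, with some vertical force, so the finger ends are probably on the post below. I'll regrip 8 mm higher.

Call:
carry_out --steps '[[[0,0,0],[0,0,0],140],[[0,0,0],[0,0,0],140],[[0,0,0],[0,0,-0.4],140],[[0,0,0],[0,0,-0.8],140],[[0,0,0],[0,0,-0.9],255],[[0,0,0],[0,0,-0.9],255],[[0,0,0],[0,0,-0.9],255],[[0,0,0],[0,0,-0.9],255]]' --force 30

```text
clock: 5.2
tcp_pos: [0.6075, 0.1662, 0.16]
orientation: [0.0, -0.216, 0.976, 0.0]
wrist_force: [-1.5, 2.4, 5.1]
finger_gap: 0.0133
grip_force: 31.5
```

```bash
python3 go.py .607 .1665 .16 168
```

```text
clock 5.2 tcp [0.6075 0.1662 0.16  ] yaw 114.9 gap 0.013254036918236702 F [-1.5  2.4  5.1] tilt z [ 0.001  0.001 -1.   ]
turn tool z -53.1
shift cm [ 0.03  0.05 -0.  ]
```

Call:
carry_out --steps '[[[0,0,-2],[0,0,0],255],[[0,0,-6],[0,0,0],255],[[0,0,-11],[0,0,0],255],[[0,0,-17],[0,0,0],255],[[0,0,-23],[0,0,0],255],[[0,0,-29],[0,0,0],255],[[0,0,-34],[0,0,0],255],[[0,0,-38],[0,0,0],255]]'

```text
clock: 6.2
tcp_pos: [0.6084, 0.1652, 0.1599]
orientation: [0.001, -0.522, 0.853, -0.001]
wrist_force: [1.3, 0.7, 3.9]
finger_gap: 0.0133
grip_force: 31.4
```

Call:
carry_out --steps '[[[0,0,-4],[0,0,0],255],[[0,0,-8],[0,0,0],255],[[0,0,-11],[0,0,0],255],[[0,0,-13.5],[0,0,0],255],[[0,0,-15],[0,0,0],255],[[0,0,-15],[0,0,0],255],[[0,0,-15],[0,0,0],255],[[0,0,-15],[0,0,0],255]]'

```text
clock: 7.2
tcp_pos: [0.6089, 0.1651, 0.16]
orientation: [0.001, -0.628, 0.778, -0.001]
wrist_force: [5.9, -2.7, 4.5]
finger_gap: 0.013
grip_force: 31.3
```

```bash
python3 go.py .607 .1665 .16 168; python3 - <<'E'
from m import *
p,d=snap("side","s2")
cv2.imwrite("pics/crop2.png",cv2.resize(p[110:270,230:410],(720,600))[:,:,::-1])
t=np.radians(197.2);e=np.array([.607+.11*np.cos(t),.1665+.11*np.sin(t)]);print("expected",e)
P=cloud("side",d).reshape(-1,3);P=P[d.ravel()>0]
m=(abs(P[:,2]-.115)<.004)&(np.hypot(*(P[:,:2]-e).T)<.035);q=P[m]
print(m.sum(),cv2.minEnclosingCircle(q[:,:2].astype(np.float32)),q.mean(0))
E
```

```text
clock 7.2 tcp [0.6089 0.1651 0.16  ] yaw 167.8 gap 0.01296695990399137 F [ 5.9 -2.7  4.5] tilt z [ 0.003 -0.001 -1.   ]
turn tool z -0.2
shift cm [-0.1   0.22 -0.  ]
expected [0.50191938 0.13397211]
222 ((0.5056291222572327, 0.13413769006729126), 0.02396499738097191) [0.5034092  0.13204153 0.11592091]
```

View pics/crop2.png

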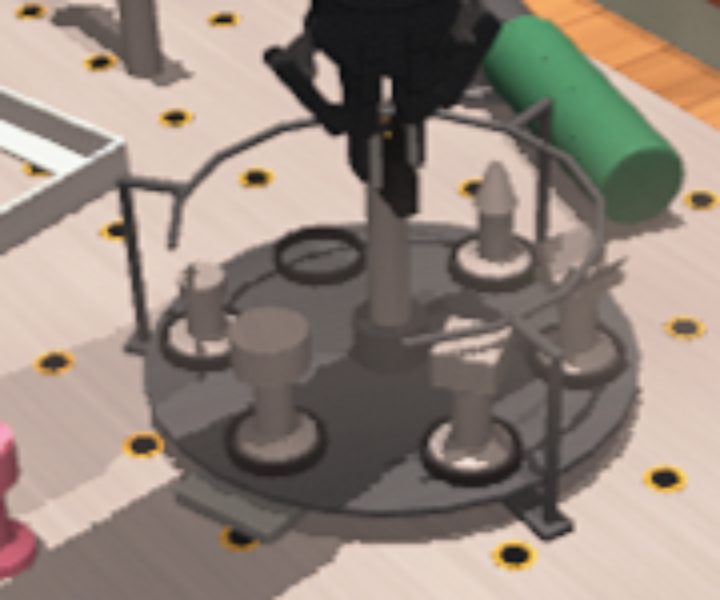

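The round-headed rest stands at the opening (crop (270,340)), within about 2 mm of the expected spot, with a 20 mm tolerance. I'll release the handle and rise.

Call:
carry_out --steps '[[[0,0,0],[0,0,0],150],[[0,0,0],[0,0,0],100],[[0,0,0],[0,0,0],60],[[0,0,0],[0,0,-1],0],[[0,0,0],[0,0,-3],0],[[0,0,0],[0,0,-6],0],[[0,0,0],[0,0,-8],0],[[0,0,0],[0,0,-8.5],0]]'

```text
clock: 8.25
tcp_pos: [0.6083, 0.1658, 0.2466]
orientation: [0.002, -0.628, 0.778, -0.001]
wrist_force: [0.3, 0.3, 0.0]
finger_gap: 0.0854
grip_force: 0.0
```

```bash
python3 go.py .503 .1335 .2 107
```

```text
clock 8.25 tcp [0.6083 0.1658 0.2466] yaw 167.9 gap 0.08539712529136279 F [0.3 0.3 0. ] tilt z [ 0.003  0.001 -1.   ]
turn tool z 60.9
shift cm [5.38 9.63 4.62]
```

Call:
carry_out --steps '[[[0,0,4],[0.8,1.4,0],0],[[0,0,12],[2,3.6,0],0],[[0,0,21],[3.5,6.3,0],0],[[0,0,30],[4.8,8.6,0.5],0],[[0,0,39],[5.3,9.5,1.5],0],[[0,0,48],[5.4,9.6,2.5],0],[[0,0,56],[5.4,9.6,3.5],0],[[0,0,61],[5.4,9.6,4.3],0]]'

```text
clock: 9.25
tcp_pos: [0.5016, 0.1329, 0.2003]
orientation: [-0.001, -0.145, 0.989, 0.0]
wrist_force: [0.3, -0.4, -0.4]
finger_gap: 0.0854
grip_force: 0.0
```

Call:
carry_out --steps '[[[0,0,0],[0,0,0],0],[[0,0,0],[0,0,0],0],[[0,0,0],[0,0,0],0],[[0,0,0],[0,0,0],0],[[0,0,0],[0,0,0],0],[[0,0,0],[0,0,0],0],[[0,0,0],[0,0,0],0],[[0,0,0],[0,0,0],0]]'

```text
clock: 10.25
tcp_pos: [0.5023, 0.133, 0.2013]
orientation: [0.0, -0.147, 0.989, 0.0]
wrist_force: [-0.4, -0.3, -0.6]
finger_gap: 0.0854
grip_force: 0.0
```

```bash
python3 - <<'E'
from m import *
p,d=snap("side","s3")
cv2.imwrite("pics/crop3.png",cv2.resize(p[110:270,230:410],(720,600))[:,:,::-1])
P=cloud("side",d).reshape(-1,3);P=P[d.ravel()>0]
m=(abs(P[:,2]-.115)<.004)&(np.hypot(*(P[:,:2]-[.503,.134]).T)<.035);q=P[m]
print(m.sum(),circ(cv2.convexHull(q[:,:2].astype(np.float32))[:,0]),q.mean(0),q[:,:2].min(0),q[:,:2].max(0))
E
python3 go.py .503 .1335 .086 107
```

```text
223 [0.5044391  0.13316145 0.02202418] [0.50387237 0.13205835 0.11597278] [0.48279515 0.11083284] [0.52608632 0.15462748]
clock 10.3 tcp [0.5023 0.133  0.2013] yaw 106.9 gap 0.08570789117529133 F [0.4 0.4 0. ] tilt z [ 0.  0. -1.]
turn tool z -0.1
shift cm [-0.08  0.03 11.53]
```

View pics/crop3.png

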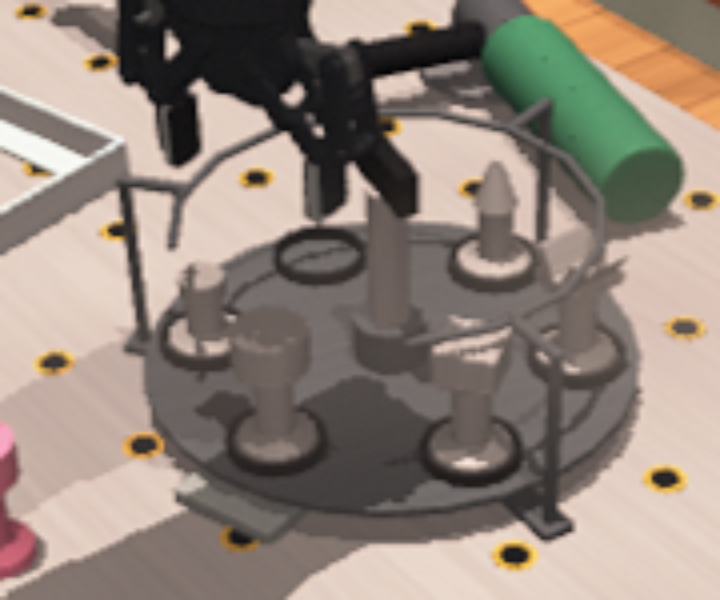

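The head centre is at (0.5044,0.1332) with a radius of 22 mm, as it should be, and the gripper is above it. I'll descend and grip the head.

Call:
carry_out --steps '[[[0,0,0],[-0.1,0,1],0],[[0,0,0],[-0.2,0,3],0],[[0,0,0],[-0.2,0,5.5],0],[[0,0,0],[-0.2,0,8],0],[[0,0,0],[-0.2,0,10],0],[[0,0,0],[-0.2,0,11.3],0],[[0,0,0],[-0.2,0,11.9],0],[[0,0,0],[-0.2,0,11.9],60]]'

```text
clock: 11.3
tcp_pos: [0.5041, 0.1336, 0.0822]
orientation: [-0.0, -0.147, 0.989, 0.0]
wrist_force: [-0.3, -0.6, 0.2]
finger_gap: 0.0698
grip_force: 0.0
```

Call:
carry_out --steps '[[[0,0,0],[0,0,0],80],[[0,0,0],[0,0,0],100],[[0,0,0],[0,0,0],130],[[0,0,0],[0,0,0],160],[[0,0,0],[0,0,0],255],[[0,0,0],[0,0,0],255],[[0,0,0],[0,0,0],255],[[0,0,0],[0,0,0],255]]' --force 50

```text
clock: 12.3
tcp_pos: [0.5047, 0.1337, 0.0831]
orientation: [0.001, -0.147, 0.989, -0.0]
wrist_force: [-0.2, 0.1, 7.2]
finger_gap: 0.042
grip_force: 50.0
```

```bash
python3 go.py .503 .1335 .2 107
```

```text
clock 12.3 tcp [0.5047 0.1337 0.0831] yaw 106.9 gap 0.041957919291345715 F [-0.2  0.1  7.2] tilt z [ 0.001  0.    -1.   ]
turn tool z -0.1
shift cm [  0.15   0.03 -11.69]
```

Call:
carry_out --steps '[[[0,0,0],[0,0,-0.4],255],[[0,0,0],[0,0,-1.2],255],[[0,0,0],[0,0,-2.4],255],[[0,0,0],[0,0,-4],255],[[0,0,0],[0,0,-6],255],[[0,0,0],[0,0,-8],255],[[0,0,0],[0,0,-10],255],[[0,0,0],[0,0,-11.5],255]]' --force 60

```text
clock: 13.3
tcp_pos: [0.5044, 0.1336, 0.1988]
orientation: [0.001, -0.147, 0.989, 0.0]
wrist_force: [0.1, -0.2, -3.3]
finger_gap: 0.0413
grip_force: 61.0
```

```bash
python3 go.py .555 -.332 .23 94; python3 - <<'E'
from m import *
d=np.load("pics/side0.npy");P=cloud("side",d).reshape(-1,3);P=P[d.ravel()>0]
m=(abs(P[:,2]-.018)<.006)&(np.hypot(P[:,0]-.555,P[:,1]+.332)<.075);print(m.sum(),cv2.minAreaRect(P[m][:,:2].astype(np.float32)))
m=(abs(P[:,2]-.003)<.005)&(np.hypot(P[:,0]-.555,P[:,1]+.332)<.04);print(np.median(P[m],0))
E
```

```text
clock 13.3 tcp [0.5044 0.1336 0.1988] yaw 106.9 gap 0.04127708280931928 F [ 0.1 -0.2 -3.3] tilt z [ 0.001  0.    -1.   ]
turn tool z 12.9
shift cm [  8.67 -46.02  -3.13]
780 ((0.5548269152641296, -0.3304928243160248), (0.11480705440044403, 0.11155033856630325), 3.9614193439483643)
[ 0.55450031 -0.33284078  0.00322681]
```

Call:
carry_out --steps '[[[0,0,0],[0.2,-1,-1],255],[[0,0,0],[0.6,-3,-2],255],[[0,0,0],[1.1,-6,-2],255],[[0,0,0],[1.9,-10,-2],255],[[0,0,0],[2.6,-14,-2],255],[[0,0,0],[3.4,-18,-2],255],[[0,0,0],[4.1,-22,-2],255],[[0,0,0],[4.9,-26,-2],255]]'

```text
clock: 14.3
tcp_pos: [0.5323, -0.1314, 0.217]
orientation: [-0.0, -0.146, 0.989, 0.0]
wrist_force: [0.0, -0.1, -2.1]
finger_gap: 0.0416
grip_force: 61.2
```

Call:
carry_out --steps '[[[0,0,0],[0.7,-4,0],255],[[0,0,0],[1.5,-8,0],255],[[0,0,0],[2.2,-12,0],255],[[0,0,0],[2.8,-15,0],255],[[0,0,0],[3.3,-17.5,0],255],[[0,0,0],[3.6,-19.2,0],255],[[0,0,0],[3.7,-20,0],255],[[0,0,0],[3.7,-20,0],255]]'

```text
clock: 15.3
tcp_pos: [0.5553, -0.3316, 0.217]
orientation: [-0.0, -0.147, 0.989, 0.0]
wrist_force: [0.2, 1.1, -2.5]
finger_gap: 0.0415
grip_force: 61.3
```

```bash
python3 go.py .5545 -.3315 .0581; python3 - <<'E'
from m import *
p,d=snap("side","s4")
cv2.imwrite("pics/crop4.png",cv2.resize(p[160:420,360:620],(600,600))[:,:,::-1])
E
```

```text
clock 15.3 tcp [ 0.5553 -0.3316  0.217 ] yaw 106.9 gap 0.04153963257979071 F [ 0.2  1.1 -2.5] tilt z [-0.     0.001 -1.   ]
shift cm [ 0.07  0.02 15.89]
```

View pics/crop4.png

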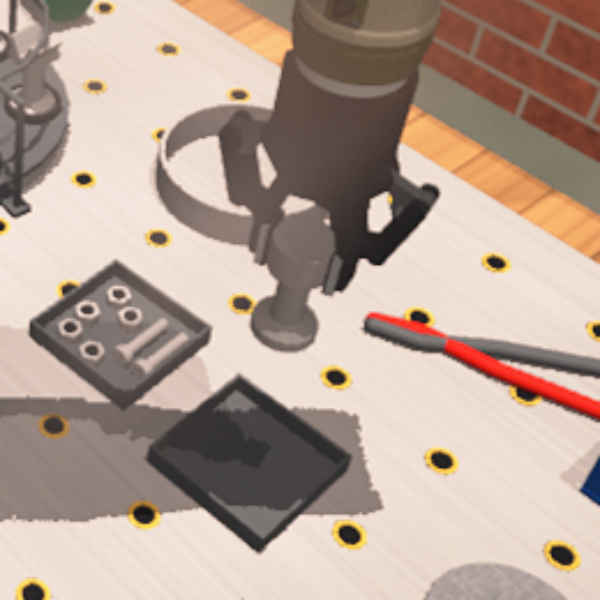

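The rest hangs upright in the fingers above the empty tray (crop (250,460)); the nut tray is clear at (120,330). I'll lower it.

Call:
carry_out --steps '[[[0,0,0],[0,0,1],255],[[0,0,0],[0,0,3],255],[[0,0,0],[0,0,6],255],[[0,0,0],[0,0,9],255],[[0,0,0],[0,0,12],255],[[0,0,0],[0,0,14],255],[[0,0,0],[0,0,15],255],[[0,0,0],[0,0,15.3],255]]'

```text
clock: 16.35
tcp_pos: [0.5552, -0.3309, 0.0637]
orientation: [-0.0, -0.147, 0.989, 0.0]
wrist_force: [0.3, -0.5, -2.8]
finger_gap: 0.0417
grip_force: 61.3
```

Call:
carry_out --steps '[[[0,0,0],[0,0,0],255],[[0,0,0],[0,0,0.1],255],[[0,0,0],[0,0,0.2],255],[[0,0,0],[0,0,0.3],255],[[0,0,0],[0,0,0.4],255],[[0,0,0],[0,0,0.5],255],[[0,0,0],[0,0,0.5],255],[[0,0,0],[0,0,0.5],255]]'

```text
clock: 17.35
tcp_pos: [0.5554, -0.3316, 0.0592]
orientation: [0.0, -0.147, 0.989, 0.0]
wrist_force: [-0.5, -0.6, -2.4]
finger_gap: 0.0417
grip_force: 61.3
```

Not yet in contact, so I'll continue slowly.

Call:
carry_out --steps '[[[0,0,0],[0,0,0.05],255],[[0,0,0],[0,0,0.1],255],[[0,0,0],[0,0,0.15],255],[[0,0,0],[0,0,0.2],255],[[0,0,0],[0,0,0.2],255],[[0,0,0],[0,0,0.2],255],[[0,0,0],[0,0,0.2],255],[[0,0,0],[0,0,0.2],255]]'

```text
clock: 18.35
tcp_pos: [0.5556, -0.3316, 0.0582]
orientation: [0.0, -0.147, 0.989, -0.0]
wrist_force: [-2.5, 2.3, 5.0]
finger_gap: 0.0417
grip_force: 62.0
```

The force went from -2.4 to +5 N, so it's on the tray floor. I'll release gently, then retreat.

Call:
carry_out --steps '[[[0,0,0],[0,0,0],255],[[0,0,0],[0,0,0],255],[[0,0,0],[0,0,0],110],[[0,0,0],[0,0,0],90],[[0,0,0],[0,0,0],60],[[0,0,0],[0,0,0],30],[[0,0,0],[0,0,0],0],[[0,0,0],[0,0,0],0]]' --force 20

```text
clock: 19.35
tcp_pos: [0.5554, -0.3316, 0.0572]
orientation: [0.0, -0.147, 0.989, 0.0]
wrist_force: [0.1, -0.2, 0.4]
finger_gap: 0.0853
grip_force: 0.0
```

Call:
carry_out --steps '[[[0,0,0],[0,0,0],0],[[0,0,0],[0,0,-1],0],[[0,0,0],[0,0,-3],0],[[0,0,0],[0,0,-6],0],[[0,0,0],[0,0,-9],0],[[0,0,0],[0,0,-12],0],[[0,0,0],[0,0,-14],0],[[0,0,0],[0,0,-14.5],0]]'

```text
clock: 20.35
tcp_pos: [0.5562, -0.3322, 0.2047]
orientation: [0.001, -0.147, 0.989, -0.001]
wrist_force: [0.5, 0.6, -0.9]
finger_gap: 0.0855
grip_force: 0.0
```

Call:
carry_out --steps '[[[0,0,0],[-0.3,2,0],0],[[0,0,0],[-0.8,5,0],0],[[0,0,0],[-1.5,9,0],0],[[0,0,0],[-2.2,13,0],0],[[0,0,0],[-2.7,16,0],0],[[0,0,0],[-3,18,0],0],[[0,0,0],[-3,18,0],0],[[0,0,0],[-3,18,0],0]]'

```text
clock: 21.35
tcp_pos: [0.5322, -0.1514, 0.2022]
orientation: [0.0, -0.146, 0.989, -0.0]
wrist_force: [-0.1, -1.2, 0.6]
finger_gap: 0.0852
grip_force: 0.0
```

```bash
python3 - <<'E'
from m import *
p,d=snap("side","s5")
cv2.imwrite("pics/crop5.png",cv2.resize(p[240:420,400:580],(600,600))[:,:,::-1])
P=cloud("side",d).reshape(-1,3);P=P[d.ravel()>0]
m=(abs(P[:,2]-.091)<.003)&(np.hypot(P[:,0]-.555,P[:,1]+.332)<.04);print(m.sum(),circ(cv2.convexHull(P[m][:,:2].astype(np.float32))[:,0]),np.median(P[m],0))
s=env.get_state();print(s["clock"],s["qvel"])
E
```

```text
421 [ 0.55551386 -0.33068731  0.02188437] [ 0.55556362 -0.33073345  0.09115738]
21.4 [-0.00729494  0.00398661  0.00436564  0.00168339  0.00107153  0.00222442]
```

View pics/crop5.png

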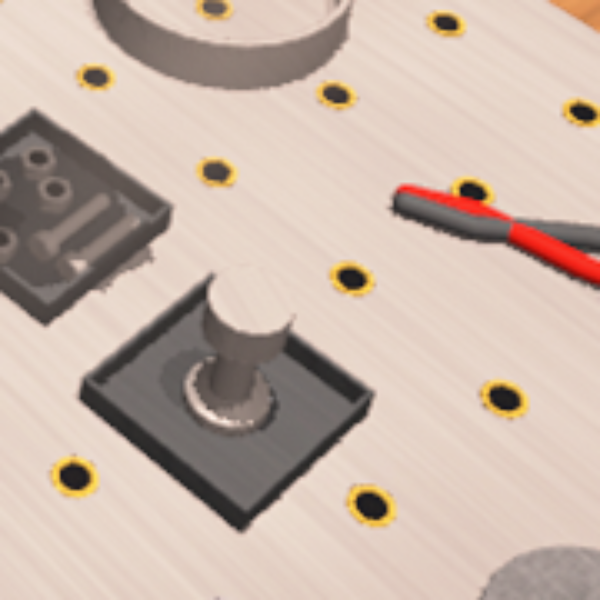

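The rest stands upright in the middle of the tray, its foot at crop (230,392), its head top at z = 0.091 and about 1 mm off centre. I'll hand it in.

```bash
python3 -c "
from workcell import env
print(env.hand_in())"
```

```text
the job is handed in; nothing more can be done
None
```

The wanted rest was turned to the opening, lifted out and set upright about 1 mm off the empty tray's middle, then released; I handed the job in at about 21 s, and the hand-in returned no verdict.

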